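# Hang the tea strainer on the utensil rail with its S-hook

## Task

Hang up the tea strainer: first rest it on the mug with its bowl in the mouth and its handle sticking out clear of the things around, and let go of it. Then lift the S-hook off the rail, thread its lower end up through the hole in the strainer's handle from below, carry the strainer off the mug on the held hook, and hang the hook back on the rail so that the strainer dangles freely from it, no longer swinging about. Leave the ladle hanging on the rail, the mug upright, and the sugar jar and the clear tub where they stand.

Things in the scene. Friction and masses are not known exactly. Their poses are not given: they have to be found in the camera images.
- strainer: Stainless tea strainer, rigid, about 70 g: perforated bowl 20 mm deep (54 mm wide at its top, 39 at its flat bottom), flat drip rim 92 mm across, flat handle. Origin: centre of the bowl's underside; z up out of the bowl, x along the handle. Rim's underside at z = 20 mm; handle from z = 19.5 to 23.5. At the start it lies bowl down on the worktop, too low for the hook to pass under its handle.
- strainer_hole (a point): Centre of the round 14 mm hole (axis along the strainer's z) in the 4 mm thick, 26 mm wide, square end plate of the strainer's handle, 100 mm from the bowl's axis and 14 mm from the handle's end (strainer frame 100, 0, 21.5 mm).
- strainer_bowl (a point): Point on the bowl's axis level with the underside of the drip rim (strainer frame 0, 0, 20 mm); it comes to the centre of the mug's mouth when the strainer rests on the mug.
- strainer_grip (a point): Middle of the handle's strip, 18 mm wide, from x = 46 to 86 mm, where fingers can pinch it across its width (strainer frame 66, 0, 21.5 mm).
- s_hook: S-hook of 5 mm steel wire, 50 g, 135 mm tall, in its own xz plane. Origin near its middle; z up; x away from the robot as it hangs. From the upper bend the shank comes down on the -x side (x = -20 mm), with a sleeve, crosses over between z = 8 and -18 mm to x = +19 mm and runs down into the lower bend, which opens upward. Hung on the bar, its origin is 67.5 mm below the bar's axis.
- s_hook_point (a point): Top of the free lower end, which points straight up on the -x side (hook frame -11, 0, -27.5 mm) and goes up through the hole; 25 mm clear between it and the shank.
- s_hook_crook (a point): Inside bottom of the S-hook's lower bend (25 mm wide inside), where the strainer's handle comes to hang (hook frame 4, 0, -52.5 mm); the hook's lowest point is 5 mm lower.
- s_hook_crown (a point): Inside top of the S-hook's upper bend (35 mm wide inside), which rests on the bar (hook frame 0, 0, 72.5 mm). The bend's free end comes down on the +x side to z = 47 mm, so the hook must rise 26 mm to clear the bar.
- s_hook_sleeve (a point): Middle of the dark rubber sleeve on the upper shank, the place to hold the S-hook: 10 mm along x, 12 along y (pinch it across y), 28 along z (hook frame -20, 0, 24 mm). While it hangs, the bar is 43 mm above and 20 mm beyond this point, so fingers fit best when they come from the robot's side, leaning 15 to 40 degrees from straight down.
- rail: Utensil rail, fixed: bamboo foot 80 x 350 x 18 mm, two steel posts 310 mm apart, and a horizontal round bar of 10 mm diameter along the rail's y. Origin: centre of the foot's underside; x points away from the robot, z up. The S-hook and the ladle hang 55 to 95 mm to either side of its middle, either way round.
- rail_bar (a point): Middle of the rail's bar, on its axis, 315 mm above the worktop. The bar is free from 145 mm left to 145 mm right of this point.
- mug: Plain mug, 97 mm tall, 77 mm across, one handle along the mug's -y. Origin on its underside, 15.5 mm from the cup's axis towards the handle; z up. Stands on the worktop.
- mug_mouth (a point): Centre of the mug's mouth, at rim height 97 mm (mug frame 0, 15.5, 97 mm). The opening is about 62 mm wide.
- mug_handle (a point): Outer part of the mug's handle at half height; the handle reaches 71 mm from the cup's axis and up to 88 mm above the worktop.
- ladle: Small steel sauce ladle, a bystander: 14 mm wide hooked handle, bowl 56 mm across, hanging on the bar and reaching 170 mm below it. Origin: centre of its hook's bend, close to the bar's axis.
- sugar_jar: Round sugar jar with a black lid, a bystander: 72 mm across, 100 mm tall. Origin: centre of its underside.
- clear_tub: Clear square storage tub with a lid, a bystander: 100 x 100 x 106 mm. Origin: centre of its underside.

How it is judged:
On the way, in this order (a step that is already met when the one before it is completed fails the run):
1. the strainer rests on the mug, bowl in its mouth, let go of (distance between strainer_bowl and mug_mouth below 0.018 m and angle between strainer's own z axis and vertical below 0.2 rad and contact force between the fingers and strainer below 0.1 N and contact force between strainer and mug above 0.1 N), for 0.2 s.
2. the S-hook, held in the fingers and off the rail, carries the strainer by its hole, off the mug (contact force between the fingers and s_hook above 1 N and contact force between s_hook and rail below 0.05 N and distance between strainer_hole and s_hook_crook below 0.016 m and contact force between strainer and mug below 0.05 N and contact force between strainer and the fingers below 0.1 N and height (world z) of strainer_hole above 0.13 m), for 0.2 s.
At the end, for the whole second after the job is handed in: The S-hook's upper bend rests on the bar (within 12 mm), the strainer hangs by its hole in the lower bend (within 16 mm), touching nothing else, under 0.15 m/s; the ladle still hangs, the mug stands upright on the worktop, jar and tub are within 30 mm of where they stood (x of s_hook_crown in the frame of rail_bar between -0.012 and 0.012 m and z of s_hook_crown in the frame of rail_bar between -0.003 and 0.011 m and contact force between s_hook and rail above 0.3 N and distance between strainer_hole and s_hook_crook below 0.016 m and contact force between strainer and s_hook above 0.1 N and z of strainer in the frame of rail_bar below -0.18 m and contact force between strainer and rail below 0.05 N and contact force between strainer and ladle below 0.05 N and linear speed of strainer below 0.15 m/s and height (world z) of ladle above 0.3 m and angle between mug's own z axis and vertical below 0.1 rad and height (world z) of mug below 0.01 m and distance of each of sugar_jar, clear_tub from where it was at the start of the episode below 0.03 m).
It fails at once if the ladle is knocked off the rail (height (world z) of ladle below 0.28 m).
It fails at once if the mug is tipped over (angle between mug's own z axis and vertical above 0.5 rad).
It fails at once if the sugar jar is shoved more than 30 mm or tipped (distance of sugar_jar from where it was at the start of the episode above 0.03 m or angle between sugar_jar's own z axis and vertical above 0.4 rad).
It fails at once if the clear tub is shoved more than 30 mm or tipped (distance of clear_tub from where it was at the start of the episode above 0.03 m or angle between clear_tub's own z axis and vertical above 0.4 rad).
It also fails if it takes over 72 s, if anything falls off the work surface, if the arm or the gripper's body presses on something with over 40 N, if the wrist force passes 120 N, or if a joint passes its speed limit or range.

## Robot

A 6-joint arm with a two-finger parallel gripper is mounted at the origin on a cart in front of the work surface, level with it; the furniture and walls round the work are solid. World frame = base frame: x ahead of the robot, y to its left, z up, the work surface at z = 0. Lengths are in m, angles in rad, forces in N, time in s.
With the tool pointing down it reaches from about 0.35 to 0.775 m from the base axis. Payload 7.3 kg.
Tool frame: the origin (TCP) lies between the finger pads; the fingertips stand 8 mm ahead of it and the grasp point (between the pads) lies 11 mm behind it (robot.nose_length is the distance from the TCP to the fingertips, in m); z points along the fingers, y is the line along which they close (so a half turn about z gives the same grasp; the last joint's range is limited). The gripper opens to 92 mm and grips with 3 to 60 N. Pads are 19 mm wide; open, the fingers measure 130 mm over their backs; the gripper's body (75 mm by 190 mm) begins 47 mm behind the grasp point.
Start: joints at [1.076, 0.342, 1.524, -0, 1.275, -0.146], TCP at [0.179, 0.493, 0.203] pointing down, gripper open.
Joint ranges: [-2.53, 2.53], [-0.77, 2.02], [0.04, 2.7], [-1, 4.14], [0.28, 2.66], [-3.11, 3.11]. Speed limits (rad/s): [2.57, 2.57, 3.14, 3.14, 3.14, 3.14].

## Interface

Orientations are given as [roll, pitch, yaw] about the fixed x, y, z axes, in that order (R = Rz(yaw) Ry(pitch) Rx(roll)).
In Python, from cell import robot gives the robot as it stands. The module is installed in compiled form; this text tells all that it offers.
- The arm moves only by the shell command python3 -m jog 'ROWS' [FORCE]. ROWS is JSON, a list that holds one entry, the list of rows, each a list of 5 numbers: the gripper's target within -1 to 1 (fully open at 1, half-way at 0, shut at -1), then the shift along the tool's x, y, z in m, then the turn about the tool's z in rad. A call has 1 to 5 rows; each row is the pose to reach, as a shift and turn from the pose commanded when the call began, along the tool's axes at that moment; what a row does not reach only later rows make up. A row lasts 1/12 s, in which the tool goes at most 41.7 mm and 7.16 degrees, less where a joint would pass 70% of its speed; a pose out of reach is approached as far as the arm can. A call with a gripper value outside its range is refused whole. The fingers move at their own pace and stop on an object; FORCE is the grip in N (left out, the last holds). Time passes only in rows, so rows that repeat a pose let the fingers close. It gives the time, the measured TCP pose, the force, the opening and the grip force at its end, in the units of the state.
- robot.observe(): the state, without advancing time (a new reading comes with each control period).
- robot.read_camera(name): name is "side" or "top" or "wrist"; returns the picture (480x640x3 uint8, red, green, blue); there is no depth.
- robot.camera_model(name): a dict with "camera_matrix" (3x3 intrinsics, pixels), "position" and "attitude" of the camera in the world; the wrist camera has in their place "mount" (4x4, takes a point from camera to tool coordinates, whose origin is the TCP and whose axes are the flange's). Camera axes: x right, y down, z forward; pixel columns grow to the right and rows downward; lengths in m; the calibration is good to about 2 mm. The wrist camera is an equidistant fisheye: a pixel r from the principal point sees the ray r / f radians off the axis. A picture is of the moment at which its call begins: read the wrist's pose just before it. camera_model takes no time and is no camera call.
- robot.hand_in(): hands the job in; it is judged then, once.
The state is a dict: "time": time; "qpos": joint angles; "qvel": joint speeds; "joint_efforts": joint torques, N m; "tool_pos": TCP position; "tool_rot": TCP orientation; "contact_force": force on the tool from outside, world axes, zero at the start; "torque": the same for the moment, N m; "opening": finger opening in m; "grip_force": force on a finger pad.
Only numpy, scipy, OpenCV 4.12 (cv2) and the standard library are available. Lean on these libraries where they do the work, as an engineer would, in place of code of your own. Each camera call takes 0.05 s, during which the arm holds its last target. There are 200 camera calls.

## Working session

There is one attempt and no reset: what is moved stays moved. The work goes in short steps, Python scripts to look and compute and a shell command to move; the robot and the scene stay as the last step left them, time stands still between calls to the robot, and variables do not carry over. Pictures are saved under pics/ and viewed, at most 10 in all, crops included, and the job is handed in when it is done.

```bash
mkdir -p pics; cat > h.py <<'E'
import numpy as np, cv2
from scipy.spatial.transform import Rotation as R
from cell import robot
def att(a):
    a=np.array(a,float)
    return a if a.shape==(3,3) else (R.from_euler('xyz',a).as_matrix() if a.size==3 else None)
def pose():
    s=robot.observe(); return np.array(s['tool_pos']),R.from_euler('xyz',s['tool_rot']).as_matrix()
def ray(name,uv,P=None):
    m=robot.camera_model(name);K=np.array(m['camera_matrix'])
    if name=='wrist':
        p,Rt=P; M=np.array(m['mount']); x=np.array([(uv[0]-K[0,2])/K[0,0],(uv[1]-K[1,2])/K[1,1]]);t=np.linalg.norm(x)
        d=np.r_[x/max(t,1e-9)*np.sin(t),np.cos(t)]
        return p+Rt@M[:3,3],Rt@M[:3,:3]@d
    d=np.linalg.inv(K)@np.r_[uv,1]; d/=np.linalg.norm(d)
    return np.array(m['position']),att(m['attitude'])@d
def onz(name,uv,z,P=None):
    o,d=ray(name,uv,P); return o+d*(z-o[2])/d[2]
def tri(r1,r2):
    (a,u),(b,v)=r1,r2
    st=np.linalg.lstsq(np.c_[u,-v],b-a,rcond=None)[0]
    p,q=a+u*st[0],b+v*st[1]; return (p+q)/2,np.linalg.norm(p-q)
def snap(name,fn):
    P=pose(); im=robot.read_camera(name); cv2.imwrite('pics/'+fn,im[:,:,::-1]); return im,P
def local(dw):  # world shift -> tool shift
    return pose()[1].T@np.array(dw)
E
python3 - <<'E'
from h import *
for n in ['side','top','wrist']:
    print(n,robot.camera_model(n)); snap(n,n+'0.png')
print(robot.observe(),robot.nose_length)
E
```

```text
side {'camera_matrix': array([[555.4517088 ,   0.        , 314.29305334],
       [  0.        , 555.4517088 , 239.7416034 ],
       [  0.        ,   0.        ,   1.        ]]), 'position': array([ 0.4316456 , -0.94819698,  0.66043172]), 'attitude': array([-2.00457600e+00, -1.94934964e-03, -1.27540933e-01])}
top {'camera_matrix': array([[553.36068938,   0.        , 319.89787037],
       [  0.        , 553.36068938, 245.43627519],
       [  0.        ,   0.        ,   1.        ]]), 'position': array([0.47739769, 0.05479486, 1.31984208]), 'attitude': array([-3.08595671e+00,  1.38443586e-03, -1.57610722e+00])}
wrist {'camera_matrix': array([[371.64829954,   0.        , 308.60657493],
       [  0.        , 371.64829954, 245.38252901],
       [  0.        ,   0.        ,   1.        ]]), 'mount': array([[-8.12181681e-04, -9.56019648e-01, -2.93301506e-01,
         7.86488977e-02],
       [ 9.99998919e-01, -1.13596207e-03,  9.33582853e-04,
         7.09754138e-04],
       [-1.22570294e-03, -2.93300431e-01,  9.56019537e-01,
        -1.82435817e-01],
       [ 0.00000000e+00,  0.00000000e+00,  0.00000000e+00,
         1.00000000e+00]])}
{'time': 0.15, 'qpos': array([ 1.07597505e+00,  3.42581665e-01,  1.52475470e+00, -3.07994184e-05,
        1.27540624e+00, -1.46008707e-01]), 'qvel': array([ 1.90316828e-03, -1.62577026e-03, -4.35581992e-03,  1.22289782e-03,
        1.80998541e-04, -7.44935071e-05]), 'joint_efforts': array([ 9.40921673e-04, -4.31470835e+01, -2.44351190e+01,  7.17024948e-02,
        5.37445920e-02, -1.20365644e-04]), 'tool_pos': array([0.17927671, 0.49310521, 0.20210975]), 'tool_rot': array([-3.14045065e+00, -1.38165804e-04,  2.79278899e+00]), 'contact_force': array([ 0.481269  , -0.4536904 , -0.17034765]), 'torque': array([-0.03322019, -0.01238181, -0.01058905]), 'grip_force': 0.0, 'opening': 0.0919240691616111} 0.008
```

View pics/top0.png

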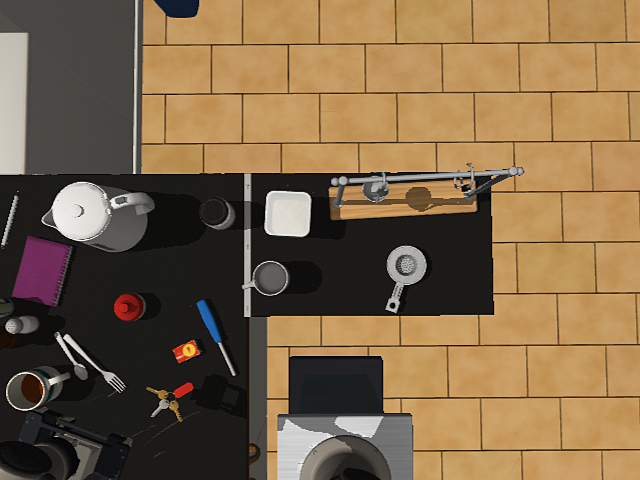

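View pics/side0.png

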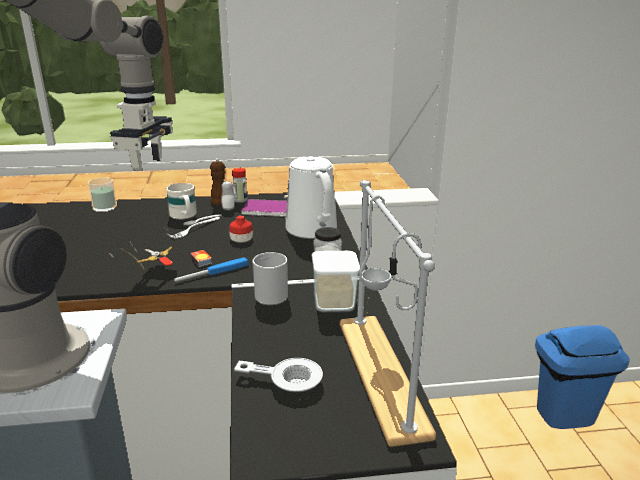

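The top view shows the strainer bowl at about (406,265) with its hole at (393,303), the mug at (270,278), the tub at (289,214), the jar at (217,213), the ladle near (376,190) and the S-hook near (468,185). The side view shows the S-hook's dark sleeve at about (393,266) and the bar running from (365,186) to (428,264). I'll measure these next.

```bash
python3 - <<'E'
from h import *
t=cv2.imread('pics/top0.png'); s=cv2.imread('pics/side0.png')
def blob(im,lo,hi,x0,y0,x1,y1):
    m=np.zeros(im.shape[:2],np.uint8); m[y0:y1,x0:x1]=cv2.inRange(im,lo,hi)[y0:y1,x0:x1]
    n,l,st,c=cv2.connectedComponentsWithStats(m); i=1+np.argmax(st[1:,4]); return l==i,st[i],c[i]
# strainer in top
m,st,c=blob(t,(90,90,90),(255,255,255),370,235,440,314); print('str',st,c)
cs,_=cv2.findContours(m.astype(np.uint8),cv2.RETR_CCOMP,cv2.CHAIN_APPROX_NONE)
for k in cs:
    if cv2.contourArea(k)>4: print(cv2.minEnclosingCircle(k),cv2.contourArea(k))
m2,st,c=blob(t,(60,60,60),(255,255,255),252,255,293,300); print('mug',st,c)
# sleeve in side: dark
m3,st,c=blob(s,(0,0,0),(50,50,50),383,250,402,285); print('sleeve',st,c)
for n,im,b in [('a',t,(240,150,540,330)),('b',s,(340,170,450,330))]:
    x0,y0,x1,y1=b; k=min(800/(x1-x0),600/(y1-y0)); print(n,k); cv2.imwrite(f'pics/crop_{n}.png',cv2.resize(im[y0:y1,x0:x1],None,fx=k,fy=k,interpolation=cv2.INTER_CUBIC))
print('knobs top',onz('top',(342,181),.315),onz('top',(519,171),.315))
print('knobs side',onz('side',(365,186),.315),onz('side',(428,264),.315))
E
```

```text
str [ 385  246   42   67 1364] [404.48533724 270.81964809]
((400.2209167480469, 278.33721923828125), 34.23289489746094) 1428.5
((392.43939208984375, 305.3484802246094), 3.694395065307617) 34.0
((404.5, 265.0), 11.280613899230957) 147.0
mug [252 261  37  35 852] [270.85328638 277.32629108]
sleeve [389 258   8  17  98] [392.59183673 266.21428571]
a 2.6666666666666665
b 3.75
knobs top [0.65127958 0.01480453 0.315     ] [ 0.66794302 -0.3094896   0.315     ]
knobs side [0.65177124 0.01706095 0.315     ] [ 0.66994852 -0.30499864  0.315     ]
```

View pics/crop_a.png

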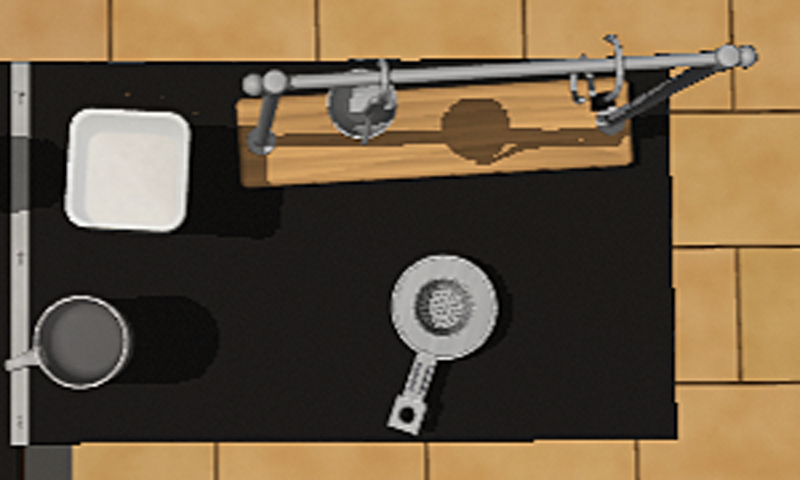

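View pics/crop_b.png

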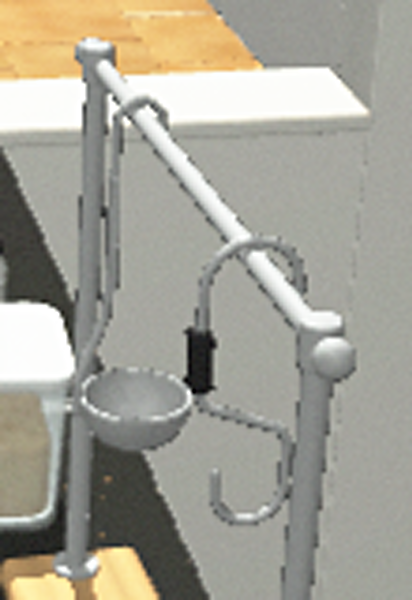

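The crops show the S-hook crossing the bar at about top (471,173), with its sleeve at top (466.5,188.6) and side (392.6,266.2). The strainer's hole is at (392.4,305.3), and the mug's handle points left, away from the free side.

```bash
python3 - <<'E'
from h import *
print('sleeve tri',tri(ray('top',(466.5,188.6)),ray('side',(392.6,266.2))), onz('top',(466.5,188.6),.272))
print('crown top',onz('top',(471.4,173.3),.32))
lp,rp=onz('top',(342.4,180.7),.32),onz('top',(513.4,171),.32); print('posts',lp,rp)
print('ladle top',onz('top',(240+383/2.667,150+75/2.667),.32))
h=onz('top',(392.4,305.3),.0215); b=onz('top',(240+444/2.667,150+306/2.667),.022)
d=h-b; print('hole',h,'bowl',b,np.linalg.norm(d[:2]),np.degrees(np.arctan2(d[1],d[0])),'grip',b+d*.66)
print('mug',onz('top',(240+82/2.667,150+341/2.667),.097))
P,Rt=pose(); print(Rt)
# predicted reach IK sanity
print('tub',onz('top',(289,214),.106),'jar',onz('top',(217,213),.1))
g=b+d*.66
print('local to grip (z .12 TCP)',Rt.T@(np.r_[g[:2],.12]-P))
E
```

```text
sleeve tri (array([ 0.64369532, -0.22449864,  0.27147023]), np.float64(0.0016413396149848947)) [ 0.64279483 -0.22416921  0.272     ]
crown top [ 0.66324961 -0.22087834  0.32      ]
posts [0.65096115 0.01427085 0.32      ] [ 0.66705176 -0.29747665  0.32      ]
ladle top [ 0.65527974 -0.06082684  0.32      ]
hole [ 0.40878097 -0.1123693   0.0215    ] bowl [ 0.5032877 -0.1464918  0.022    ] 0.10047819808875148 160.14743015782744 grip [ 0.44091326 -0.12397095  0.02167   ]
mug [0.47444874 0.16495076 0.097     ]
[[-9.39782252e-01  3.41773388e-01 -5.20152898e-04]
 [ 3.41773756e-01  9.39781702e-01 -1.02601427e-03]
 [ 1.38165804e-04 -1.14200461e-03 -9.99999338e-01]]
tub [0.61477165 0.12384967 0.106     ] jar [0.61854903 0.28372288 0.1       ]
local to grip (z .12 TCP) [-0.45679317 -0.4904027   0.08260673]
```

```bash
for i in 1 2 3; do :; done
python3 -m jog '[[[1,-0.023,-0.024,0,0],[1,-0.046,-0.049,0,0],[1,-0.069,-0.073,0,0],[1,-0.092,-0.098,0,0],[1,-0.114,-0.122,0,0]]]' 
python3 -m jog '[[[1,-0.023,-0.024,0,0],[1,-0.046,-0.049,0,0],[1,-0.069,-0.073,0,0],[1,-0.092,-0.098,0,0],[1,-0.114,-0.122,0,0]]]' >/dev/null
python3 -m jog '[[[1,-0.023,-0.024,0,0],[1,-0.046,-0.049,0.005,0],[1,-0.069,-0.073,0.01,0],[1,-0.092,-0.098,0.015,0],[1,-0.114,-0.122,0.02,0]]]' >/dev/null
python3 -m jog '[[[1,-0.023,-0.024,0.01,0],[1,-0.046,-0.049,0.02,0],[1,-0.069,-0.073,0.03,0],[1,-0.092,-0.098,0.04,0],[1,-0.114,-0.122,0.06,0]]]'
python3 -m jog '[[[0.2,0,0,0,0],[0,0,0,0,0]]]'
python3 - <<'E'
from h import *
snap('wrist','w1.png'); 
P,Rt=pose(); print(P,Rt.T@(np.array([.441,-.124,.013])-P))
E
```

```text
time: 0.57
tool_pos: [0.2449, 0.3382, 0.2024]
tool_rot: [-3.141, -0.0, 2.793]
contact_force: [0.7, 0.3, -0.1]
opening: 0.0919
grip_force: 0.0
time: 1.82
tool_pos: [0.4426, -0.1234, 0.1232]
tool_rot: [-3.141, 0.003, 2.792]
contact_force: [0.8, 0.0, 1.0]
opening: 0.092
grip_force: 0.0
time: 1.98
tool_pos: [0.4405, -0.1219, 0.1212]
tool_rot: [3.141, -0.003, 2.79]
contact_force: [-0.2, 1.3, -0.7]
opening: 0.0828
grip_force: 0.0
[ 0.44053627 -0.1209869   0.12198438] [-0.00171354 -0.00273103  0.10897933]
```

View pics/w1.png

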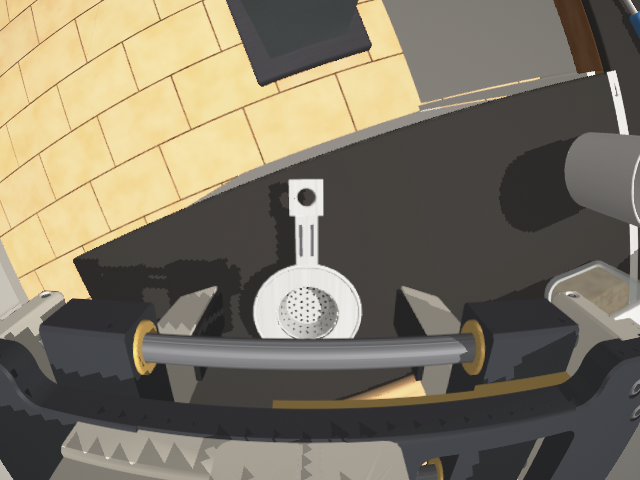

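The wrist view shows the strainer's hole at (306,197) and its bowl centre at about (307,312). The fingers are on either side of it.

```bash
python3 - <<'E'
from h import *
P=pose(); h=onz('wrist',(306.5,197.5),.0225,P); b=onz('wrist',(307,312),.003,P)
d=h-b; d[2]=0;d/=np.linalg.norm(d); g=h-d*.034; print(h,b,np.degrees(np.arctan2(d[1],d[0])),g); g[2]=.012
print(P[1].T@(g-P[0]))
E
```

```text
[ 0.41141281 -0.11092769  0.0225    ] [ 0.51246783 -0.14772639  0.003     ] 159.99114852775472 [ 0.44336056 -0.12256131  0.0225    ]
[-0.00343945 -0.00057032  0.10997666]
```

```bash
python3 -m jog '[[[0,-0.003,-0.001,0.03,0],[0,-0.003,-0.001,0.06,0],[0,-0.003,-0.001,0.08,0],[0,-0.003,-0.001,0.1,0],[0,-0.003,-0.001,0.109,0]]]' 
python3 -m jog '[[[-0.5,0,0,0,0],[-1,0,0,0,0],[-1,0,0,0,0],[-1,0,0,0,0],[-1,0,0,0,0]]]' 20
python3 -m jog '[[[-1,0,0,0,0],[-1,0,0,0,0],[-1,0,0,0,0]]]' 20
python3 -m jog '[[[-1,0,0,-0.02,0],[-1,0,0,-0.05,0],[-1,0,0,-0.08,0],[-1,0,0,-0.11,0],[-1,0,0,-0.14,0]]]'
python3 - <<'E'
from h import *
P,Rt=pose(); print(P, robot.observe()['opening'])
im,_=snap('wrist','w2.png')
d=np.radians(260); g=np.array([.4745,.165,0])+.066*np.array([np.cos(d),np.sin(d),0]); g[2]=.165
print('target',g,'local',Rt.T@(g-P),'turn',-np.radians(100))
E
```

```text
time: 2.45
tool_pos: [0.4425, -0.1213, 0.0124]
tool_rot: [3.141, -0.002, 2.794]
contact_force: [-0.7, 0.0, 0.3]
opening: 0.0475
grip_force: 0.0
time: 2.87
tool_pos: [0.4444, -0.1232, 0.0147]
tool_rot: [-3.141, 0.002, 2.793]
contact_force: [-0.5, -0.3, -1.0]
opening: 0.0169
grip_force: 0.0
time: 3.12
tool_pos: [0.4437, -0.1231, 0.0138]
tool_rot: [3.142, 0.0, 2.793]
contact_force: [-0.2, -0.1, -0.2]
opening: 0.0011
grip_force: 0.0
time: 3.53
tool_pos: [0.4433, -0.1229, 0.155]
tool_rot: [3.141, -0.0, 2.793]
contact_force: [-0.0, 0.1, -1.1]
opening: 0.0004
grip_force: 0.0
[ 0.4433168  -0.12287443  0.15503408] 0.00037614163725551407
target [0.46303922 0.10000269 0.165     ] local [ 0.05766414  0.2161921  -0.00991597] turn -1.7453292519943295
```

View pics/w2.png

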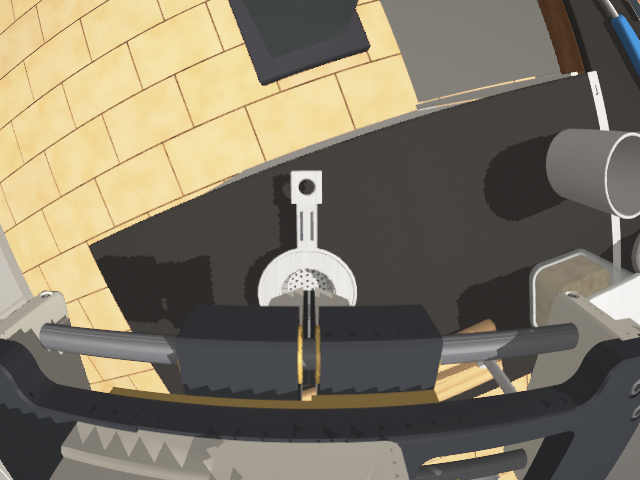

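The fingers shut on nothing. The hole is now at (306.5,187), so I need to find out whether the strainer moved.

```bash
python3 - <<'E'
from h import *
P=pose(); 
print('wrist',onz('wrist',(306.5,187),.0225,P), onz('wrist',(307.5,293),.02,P))
im,_=snap('side','s2.png')
c=im[230:420,60:360]; cv2.imwrite('pics/s2c.png',cv2.resize(c,None,fx=2.6,fy=2.6)[:,:,::-1])
K=robot.camera_model('side')
def proj(p):
    m=K; q=att(m['attitude']).T@(np.array(p)-m['position']); q=m['camera_matrix']@q; return q[:2]/q[2]
print(proj(P[0]), proj([.411,-.111,.0225]), proj([.443,-.123,.0225]))
E
```

```text
wrist [ 0.41591614 -0.11409829  0.0225    ] [ 0.51155434 -0.14813132  0.02      ]
[261.14049618 303.30840704] [244.41571347 365.48387649] [262.18481273 368.20252808]
```

View pics/s2c.png

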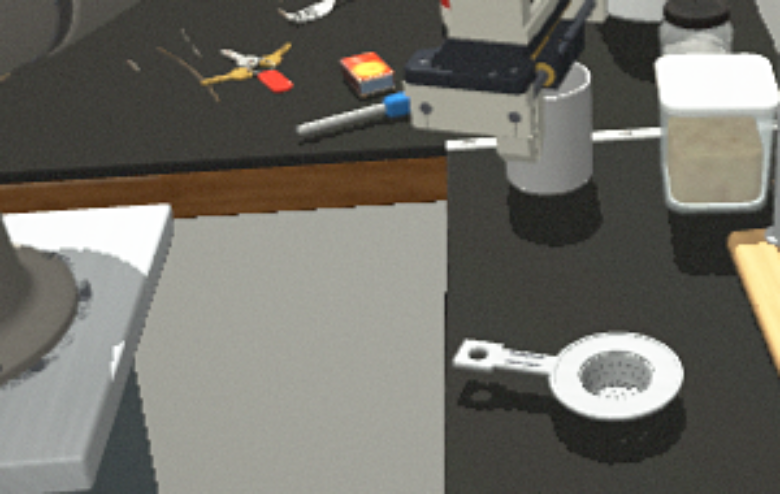

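The side view shows the fingertips at about (259,291), higher than the calibrated TCP would put them at (261,303). I'll quantify that.

```bash
python3 - <<'E'
from h import *
P,Rt=pose(); 
for uv in [(259.2,291.5),(256,291.5)]:
    o,d=ray('side',uv); 
    n=np.array([d[0],d[1],0]); # closest to vertical line through tcp
    t=((P[:2]-o[:2])@d[:2])/(d[:2]@d[:2]); q=o+t*d; print(q, q-P)
print(robot.observe()['qpos'])
im=cv2.imread('pics/w2.png')[230:400,180:450]; cv2.imwrite('pics/w2c.png',cv2.resize(im,None,fx=2.9,fy=2.9))
E
```

```text
[ 0.44393494 -0.12416051  0.1840688 ] [-2.33957191e-03  3.48914221e-05  2.59731168e-02]
[ 0.43853969 -0.12413069  0.18444021] [-7.73482414e-03  6.47091006e-05  2.63445252e-02]
[-4.37188190e-01  2.68938396e-01  1.76327603e+00  1.16609812e-04
  1.10007587e+00 -1.65926385e+00]
```

View pics/w2c.png

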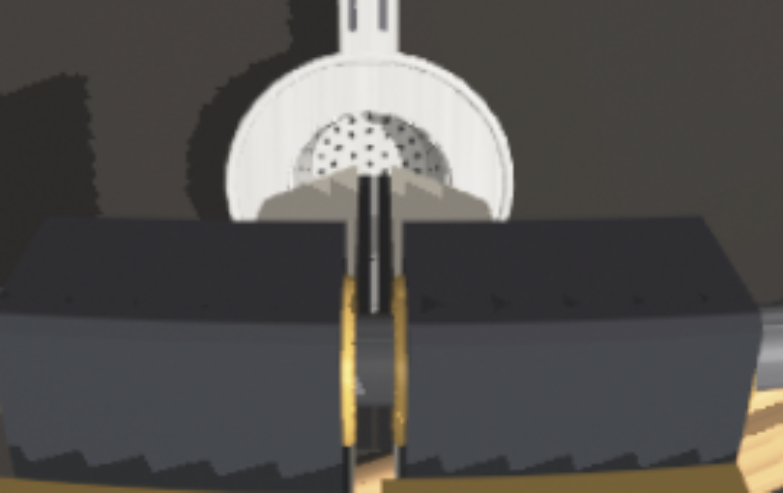

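The fingertips really stand about 26 mm behind the reported TCP, not 8 mm ahead of it. The side view and the wrist perspective agree on this. I'll go that much lower while watching the force.

```bash
python3 -m jog '[[[0,0,0,0.03,0],[0,0,0,0.06,0],[0,0,0,0.09,0],[0,0,0,0.12,0],[0,0,0,0.15,0]]]' >/dev/null
python3 -m jog '[[[0,0,0,0.008,0],[0,0,0,0.015,0],[0,0,0,0.02,0],[0,0,0,0.024,0],[0,0,0,0.024,0]]]'
python3 -m jog '[[[-0.5,0,0,0,0],[-1,0,0,0,0],[-1,0,0,0,0],[-1,0,0,0,0],[-1,0,0,0,0]]]' 20
python3 -m jog '[[[-1,0,0,0,0],[-1,0,0,0,0],[-1,0,0,0,0]]]' 20
```

```text
time: 4.47
tool_pos: [0.4441, -0.1232, -0.02]
tool_rot: [-3.142, 0.001, 2.793]
contact_force: [-1.1, 0.1, -0.1]
opening: 0.0462
grip_force: 0.0
time: 4.88
tool_pos: [0.4439, -0.1231, -0.0201]
tool_rot: [3.142, 0.001, 2.793]
contact_force: [0.2, -0.3, 0.7]
opening: 0.0174
grip_force: 20.1
time: 5.13
tool_pos: [0.4437, -0.123, -0.0203]
tool_rot: [3.141, 0.0, 2.793]
contact_force: [0.2, -0.7, 0.8]
opening: 0.0172
grip_force: 19.9
```

```bash
python3 -m jog '[[[-1,0,0,-0.03,0],[-1,0,0,-0.06,0],[-1,0,0,-0.09,0],[-1,0,0,-0.115,0],[-1,0,0,-0.135,0]]]' >/dev/null
python3 -m jog '[[[-1,0.01,0.035,0,0],[-1,0.02,0.07,0,0],[-1,0.03,0.105,0,0],[-1,0.04,0.14,0,0],[-1,0.05,0.175,0,0]]]' >/dev/null
python3 -m jog '[[[-1,0.004,0.02,0,-0.1164],[-1,0.008,0.041,0,-0.2328],[-1,0.008,0.041,0,-0.3492],[-1,0.008,0.041,0,-0.4656],[-1,0.008,0.041,0,-0.582]]]' >/dev/null
python3 -m jog '[[[-1,0,0,0,-0.1164],[-1,0,0,0,-0.2328],[-1,0,0,0,-0.3492],[-1,0,0,0,-0.4656],[-1,0,0,0,-0.582]]]' >/dev/null
python3 -m jog '[[[-1,0,0,0,-0.1164],[-1,0,0,0,-0.2328],[-1,0,0,0,-0.3492],[-1,0,0,0,-0.4656],[-1,0,0,0,-0.582]]]'
python3 -m jog '[[[-1,0,0,0,0],[-1,0,0,0,0]]]'
python3 - <<'E'
from h import *
im,P=snap('top','t3.png'); print(P)
t=im
def big(a,b):
    cv2.imwrite('pics/t3c.png',cv2.resize(t[a[1]:b[1],a[0]:b[0]],None,fx=4,fy=4,interpolation=cv2.INTER_CUBIC)[:,:,::-1])
big((230,220),(400,345))
im,P=snap('wrist','w3.png')
E
```

```text
time: 7.22
tool_pos: [0.4626, 0.0998, 0.1143]
tool_rot: [3.141, -0.0, -1.739]
contact_force: [0.2, 0.4, -0.8]
opening: 0.0171
grip_force: 19.9
time: 7.38
tool_pos: [0.4627, 0.0998, 0.1144]
tool_rot: [3.141, -0.0, -1.748]
contact_force: [-0.3, 0.6, -0.9]
opening: 0.0175
grip_force: 19.9
(array([0.46271829, 0.09978461, 0.11441554]), array([[-1.76143303e-01, -9.84364368e-01, -5.71921720e-04],
       [-9.84364530e-01,  1.76143326e-01,  1.16692245e-05],
       [ 8.92534249e-05,  5.65034911e-04, -9.99999836e-01]]))
```

View pics/w3.png

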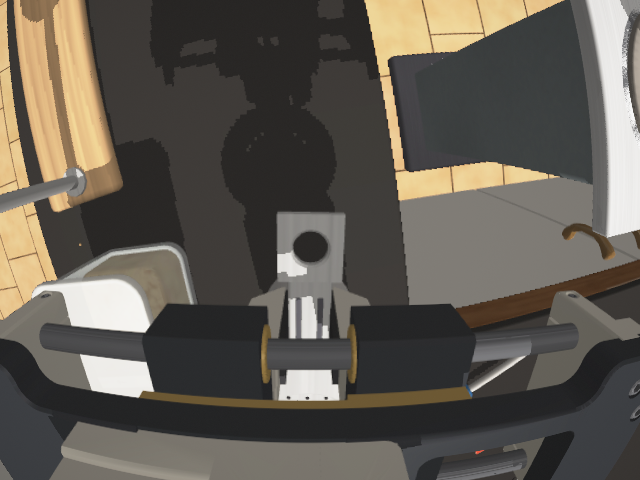

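The wrist view shows the strainer held straight, with the hole at (310.5,246). Next I'll get its offset in the hand and refine the mug's mouth from its bright rim.

```bash
python3 - <<'E'
from h import *
P=pose(); h=onz('wrist',(310.5,246.5),P[0][2]+.043,P); hl=P[1].T@(h-P[0]); print('hole in tool',hl)
g=cv2.cvtColor(cv2.imread('pics/top0.png'),cv2.COLOR_BGR2GRAY)[250:305,245:305]
big=cv2.GaussianBlur(cv2.resize(g,None,fx=4,fy=4,interpolation=cv2.INTER_CUBIC),(5,5),0)
c=cv2.HoughCircles(big,cv2.HOUGH_GRADIENT,1,200,param1=120,param2=15,minRadius=58,maxRadius=78); print(c)
u,v=c[0,0,:2]/4+np.array([245,250])-.375; m=onz('top',(u,v),.097); print(u,v,m)
b=h-P[1][:,0]*.1; print('bowl',b,'shift',P[1].T@(m-b))
m2=np.array([.4744,.1645,.097]); print('shift2',P[1].T@(m2-b))
# side: hole z check
E
```

```text
hole in tool [ 0.03553329 -0.00028792 -0.04299976]
[[[103.5 112.5  69. ]]]
270.5 277.75 [0.47469175 0.16549385 0.097     ]
bowl [0.47446704 0.16319464 0.15751479] shift [-0.00230343  0.000166    0.06051482]
shift2 [-0.00127376  0.00027838  0.06051486]
```

```bash
python3 -m jog '[[[-1,-0.002,0,0.015,0],[-1,-0.002,0,0.03,0],[-1,-0.002,0,0.042,0],[-1,-0.002,0,0.05,0],[-1,-0.002,0,0.05,0]]]'
python3 -m jog '[[[-1,0,0,0.003,0],[-1,0,0,0.006,0],[-1,0,0,0.008,0],[-1,0,0,0.008,0]]]'
python3 -m jog '[[[-0.6,0,0,0,0],[-0.3,0,0,0,0],[0,0,0,0,0],[0,0,0,0,0],[0,0,0,0,0]]]'
python3 - <<'E'
from h import *
im,P=snap('side','s4.png'); im,P=snap('wrist','w4.png')
E
```

```text
time: 7.9
tool_pos: [0.4622, 0.1017, 0.0632]
tool_rot: [3.139, -0.001, -1.746]
contact_force: [-0.3, 0.2, -1.3]
opening: 0.0176
grip_force: 19.9
time: 8.23
tool_pos: [0.4636, 0.1018, 0.0567]
tool_rot: [-3.141, 0.0, -1.745]
contact_force: [-0.4, -0.8, -0.1]
opening: 0.0175
grip_force: 19.9
time: 8.65
tool_pos: [0.4633, 0.1018, 0.0567]
tool_rot: [-3.141, 0.0, -1.744]
contact_force: [-0.3, 0.1, 0.6]
opening: 0.0403
grip_force: 0.0
```

```bash
python3 -m jog '[[[0,0,0,-0.02,0],[0,0,0,-0.05,0],[0,0,0,-0.08,0],[0,0,0,-0.11,0],[0,0,0,-0.14,0]]]'
python3 -m jog '[[[0,0,0,-0.02,0],[0,0,0,-0.02,0]]]'
cat >> h.py <<'E'
def proj(name,p):
    m=robot.camera_model(name); q=att(m['attitude']).T@(np.array(p)-m['position']); q=m['camera_matrix']@q; return q[:2]/q[2]
def wproj(p,P):
    m=robot.camera_model('wrist');K=m['camera_matrix'];M=np.array(m['mount']); q=P[1].T@(np.array(p)-P[0]); q=M[:3,:3].T@(q-M[:3,3])
    t=np.arctan2(np.hypot(q[0],q[1]),q[2]); return np.array([K[0,2],K[1,2]])+K[0,0]*t*q[:2]/np.hypot(q[0],q[1])
def holefind(im,uv,w,amin,amax):
    u,v=np.round(uv).astype(int); c=cv2.cvtColor(im[v-w:v+w,u-w:u+w],cv2.COLOR_RGB2GRAY); k=4
    c=cv2.resize(c,None,fx=k,fy=k,interpolation=cv2.INTER_CUBIC)
    th,m=cv2.threshold(c,0,255,cv2.THRESH_OTSU); cs,hi=cv2.findContours(m,cv2.RETR_CCOMP,cv2.CHAIN_APPROX_NONE); out=[]
    for q,h in zip(cs,hi[0]):
        a=cv2.contourArea(q)/k/k
        if h[3]>=0 and amin<a<amax: mo=cv2.moments(q); out.append((mo['m10']/mo['m00']/k+u-w-.375,mo['m01']/mo['m00']/k+v-w-.375,a))
    return th,out
E
python3 - <<'E'
from h import *
im,P=snap('wrist','w5.png'); e=np.array([.457,.0665,.0985]); 
p=wproj(e,P); print(p,holefind(im,p,35,40,900))
ims,_=snap('side','s5.png'); q=proj('side',e); print(q,holefind(ims,q,14,3,80))
imt,_=snap('top','t5.png'); r=proj('top',e); print(r,holefind(imt,r,12,4,80))
E
```

```text
time: 9.17
tool_pos: [0.463, 0.1018, 0.1981]
tool_rot: [3.141, 0.0, -1.744]
contact_force: [0.1, 1.2, -0.1]
opening: 0.0458
grip_force: 0.0
time: 9.33
tool_pos: [0.4656, 0.1019, 0.2211]
tool_rot: [-3.133, 0.002, -1.744]
contact_force: [0.6, -0.9, 0.8]
opening: 0.046
grip_force: 0.0
[314.02330243 185.5788824 ] (124.0, [(np.float64(313.1373965051919), np.float64(187.05917501486664), 227.71875)])
[263.67195104 280.87554854] (178.0, [(np.float64(263.1794936284373), np.float64(280.23868209255534), 15.53125), (np.float64(263.63265765765766), np.float64(272.58355855855854), 5.78125), (np.float64(268.15867003367003), np.float64(271.14351851851853), 3.09375)])
[315.39870942 285.56188309] (93.0, [])
```

```bash
python3 - <<'E'
from h import *
P=pose(); rw=ray('wrist',(313.1,187.1),P); rs=ray('side',(263.2,280.2))
print(tri(rw,rs), onz('wrist',(313.1,187.1),.0985,P), onz('side',(263.2,280.2),.0985))
s=np.array([.6437,-.2243,.2715])
# grasp pt at tool z -.045, target sleeve+.010 -> TCP z
print('yaw now',np.arctan2(P[1][1,0],P[1][0,0]),robot.observe()['qpos'])
E
```

```text
(array([0.45498145, 0.06638961, 0.10022341]), np.float64(0.00219984975930363)) [0.45390239 0.06665519 0.0985    ] [0.45615675 0.0695086  0.0985    ]
yaw now -1.7443730503193235 [ 5.44303533e-02  2.37707697e-01  1.63373588e+00  8.11842262e-05
  1.27119920e+00 -2.91360949e+00]
```

```bash
python3 -m jog '[[[0,0.03,-0.018,-0.005,0],[0,0.06,-0.036,-0.01,0],[0,0.09,-0.054,-0.016,0],[0,0.12,-0.072,-0.022,0],[0,0.15,-0.09,-0.022,0]]]' >/dev/null
python3 -m jog '[[[0,0.03,-0.018,0,0.112],[0,0.06,-0.036,0,0.224],[0,0.09,-0.054,0,0.336],[0,0.12,-0.072,0,0.448],[0,0.15,-0.089,0,0.56]]]' >/dev/null
python3 -m jog '[[[0,0,0,0,0.112],[0,0,0,0,0.224],[0,0,0,0,0.336],[0,0,0,0,0.448],[0,0,0,0,0.56]]]' >/dev/null
python3 -m jog '[[[0,0,0,0,0.112],[0,0,0,0,0.224],[0,0,0,0,0.224],[0,0,0,0,0.224]]]'
python3 - <<'E'
from h import *
im,P=snap('wrist','w6.png')
for n,p in dict(sleeve=[.6437,-.2243,.2715],lo=[.6437,-.2243,.258],hi=[.6437,-.2243,.286],crown=[.6635,-.2215,.322]).items(): print(n,wproj(p,P))
u,v=wproj([.6437,-.2243,.2715],P).astype(int)
g=im[max(0,v-60):v+60,u-60:u+60].max(2); m=(g<45).astype(np.uint8)
n,l,st,c=cv2.connectedComponentsWithStats(m)
for i in range(1,n):
    if st[i,4]>60: print(st[i],c[i],c[i]+[u-60,max(0,v-60)])
print(P[0],robot.observe()['qpos'])
E
```

```text
time: 11.07
tool_pos: [0.5837, -0.1949, 0.2404]
tool_rot: [-3.113, -0.008, -3.124]
contact_force: [-0.7, 0.6, -0.8]
opening: 0.0459
grip_force: 0.0
sleeve [249.54066554 407.20723487]
lo [253.27705839 391.93454985]
hi [245.13928285 425.3238793 ]
crown [242.85976919 503.61176404]
[ 13  21  25  29 445] [25.83820225 38.52359551] [214.83820225 385.52359551]
[ 56  44  19   8 117] [64.66666667 47.87179487] [253.66666667 394.87179487]
[   0   57  120   35 3413] [59.68180486 74.86404922] [248.68180486 421.86404922]
[ 0.58368033 -0.19486068  0.24038867] [-0.43057356  0.48829299  1.19048413 -0.02900834  1.45689236 -2.01618211]
```

```bash
python3 -m jog '[[[0,0,0,0,0],[0,0,0,0,0],[0,0,0,0,0]]]'
python3 - <<'E'
from h import *
s=robot.observe(); P=pose(); print(s['qpos'],s['qvel'],s['joint_efforts'],s['torque'])
print(P[0],np.array(s['tool_rot']), P[1].T@(np.array([.6437,-.2243,.2425])-P[0]))
E
```

```text
time: 11.37
tool_pos: [0.5842, -0.1951, 0.242]
tool_rot: [-3.112, -0.005, -3.126]
contact_force: [0.2, 0.6, -0.5]
opening: 0.0456
grip_force: 0.0
[-0.43051078  0.48700783  1.18927676 -0.02901526  1.45721114 -2.01375556] [ 0.00160387 -0.0037455  -0.00115121  0.0005986  -0.00054652  0.0056879 ] [-7.21440578e-03 -5.19855452e+01 -2.60228759e+01 -2.01588124e-01
  1.88818801e-02 -2.27587495e-02] [-0.0015961   0.07690597 -0.0125166 ]
[ 0.58417273 -0.1950573   0.2420096 ] [-3.11207236 -0.00509301 -3.12604724] [-5.90622434e-02 -3.01747167e-02  9.94649220e-05]
```

```bash
python3 -m jog '[[[0,0,-0.01,0,-0.01],[0,0,-0.02,0,-0.02],[0,0,-0.03,0,-0.03],[0,0,-0.03,0,-0.03],[0,0,-0.03,0,-0.03]]]'
python3 -m jog '[[[0,-0.01,0,0,0],[0,-0.02,0,0,0],[0,-0.03,0,0,0],[0,-0.03,0,0,0]]]'
python3 - <<'E'
from h import *
im,P=snap('wrist','w7.png'); print(P[0],P[1].T@(np.array([.6437,-.2243,.2425])-P[0]))
for z in (.258,.255,.27): print(wproj([.6437,-.2243,z],P))
for p in ([.652,-.2235,.252],[.664,-.222,.246],[.681,-.221,.24],[.68,-.221,.225],[.652,-.2235,.243]): print(wproj(p,P))
im2,_=snap('side','s7.png')
# sleeve in side again?
m=(im2[245:290,378:408].max(2)<50).astype(np.uint8); n,l,st,c=cv2.connectedComponentsWithStats(m); print([(st[i],c[i]+[378,245]) for i in range(1,n) if st[i,4]>20])
E
```

```text
time: 11.78
tool_pos: [0.5844, -0.2262, 0.2428]
tool_rot: [-3.112, -0.006, -3.099]
contact_force: [-0.4, 0.5, -0.0]
opening: 0.0458
grip_force: 0.0
time: 12.12
tool_pos: [0.6157, -0.2233, 0.2424]
tool_rot: [-3.113, -0.005, -3.096]
contact_force: [-0.3, -0.5, -0.9]
opening: 0.0459
grip_force: 0.0
[ 0.61571372 -0.22325707  0.24235035] [-0.02790934 -0.00231417 -0.00023563]
[302.5554089  345.48235984]
[302.79328941 342.51732824]
[301.53899446 358.13938834]
[303.90848272 352.40183273]
[306.09818686 363.95616219]
[306.91091078 380.64714937]
[307.71021856 365.58092315]
[304.52248636 343.86503413]
[(array([ 11,  13,   8,  17, 100], dtype=int32), array([392.54, 266.18]))]
```

View pics/w7.png

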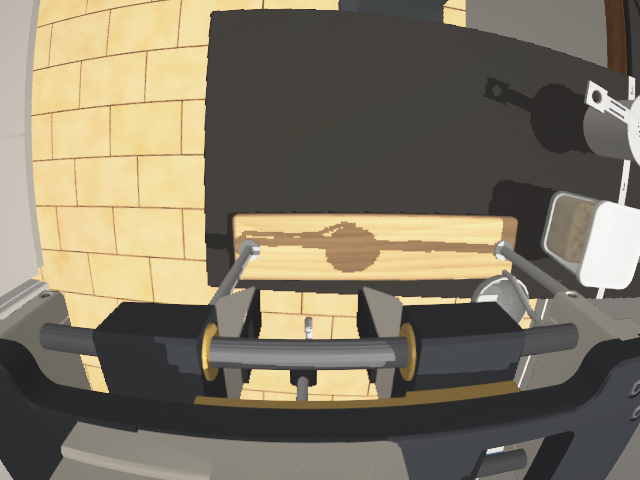

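The wrist view shows the sleeve at about (303,375), midway between the fingertips at u = 258 and 358, with the hook's lower end at (308,325). I'll move in and close.

```bash
python3 -m jog '[[[0,-0.008,-0.002,0,0],[0,-0.016,-0.002,0,0],[0,-0.022,-0.002,0,0],[0,-0.026,-0.002,0,0],[0,-0.026,-0.002,0,0]]]'
python3 -m jog '[[[-0.3,0,0,0,0],[-0.5,0,0,0,0],[-0.6,0,0,0,0],[-0.7,0,0,0,0],[-0.8,0,0,0,0]]]' 30
python3 -m jog '[[[-1,0,0,0,0],[-1,0,0,0,0],[-1,0,0,0,0],[-1,0,0,0,0]]]' 30
```

```text
time: 12.63
tool_pos: [0.6409, -0.2244, 0.2425]
tool_rot: [-3.112, -0.006, -3.097]
contact_force: [-0.1, -0.4, 0.4]
opening: 0.0459
grip_force: 0.0
time: 13.05
tool_pos: [0.6405, -0.2246, 0.2429]
tool_rot: [-3.112, -0.006, -3.097]
contact_force: [-0.2, -0.1, 0.1]
opening: 0.0169
grip_force: 0.0
time: 13.38
tool_pos: [0.6406, -0.2246, 0.2428]
tool_rot: [-3.112, -0.006, -3.097]
contact_force: [0.9, 0.2, -0.1]
opening: 0.0118
grip_force: 29.9
```

```bash
python3 -m jog '[[[-1,0,0,-0.008,0],[-1,0,0,-0.016,0],[-1,0,0,-0.024,0],[-1,0,0,-0.032,0],[-1,0,0,-0.036,0]]]'
python3 -m jog '[[[-1,0.02,0,0,0],[-1,0.04,0,0,0],[-1,0.06,0,0,0],[-1,0.08,0,0,0],[-1,0.1,0,0,0]]]'
python3 -m jog '[[[-1,0,0,0,0],[-1,0,0,0,0]]]'
python3 - <<'E'
from h import *
s=robot.observe(); print(s['qpos'],s['opening'],s['contact_force'])
P=pose(); print(P[0])
# expected hook point & crook from hung geometry: shift of TCP
T0=np.array([.6406,-.2246,.2428]); a=np.radians(3.0); X=np.array([np.cos(a),np.sin(a),0])
O=np.array([.6437,-.2243,.2475])+.02*X
for n,x,z in (('pt',-.011,-.0275),('crook',.004,-.0525),('bend bottom',.004,-.0575),('shank',.019,-.035),('sleeve',-.02,.024)):
    p=O+x*X; p[2]+=z; rel=P[1].T@(p-T0); p=p+P[0]-T0; print(n,p,'tool',rel,proj('side',p),wproj(p,P))
im,_=snap('side','s8.png'); imw,_=snap('wrist','w8.png')
# hook point in wrist picture: print rough local edges
E
```

```text
time: 13.8
tool_pos: [0.6413, -0.2236, 0.2809]
tool_rot: [-3.111, -0.003, -3.097]
contact_force: [0.2, -0.3, 0.6]
opening: 0.0117
grip_force: 29.9
time: 14.22
tool_pos: [0.54, -0.2279, 0.2797]
tool_rot: [-3.112, -0.005, -3.097]
contact_force: [-1.1, -0.2, -0.5]
opening: 0.0115
grip_force: 29.9
time: 14.38
tool_pos: [0.5407, -0.2282, 0.2805]
tool_rot: [-3.111, -0.004, -3.098]
contact_force: [0.4, 0.6, -1.2]
opening: 0.0115
grip_force: 29.9
[-0.51344993  0.41030908  1.20835633 -0.02792674  1.51066386 -2.12637933] 0.01152410425323004 [ 0.43430937  0.60374885 -1.15113475]
[ 0.54072119 -0.22815061  0.28045104]
pt [ 0.55280886 -0.22737959  0.25765104] tool [-0.01220798  0.00092951  0.02272988] [332.79107791 278.82656389] [309.36289764 289.20196352]
crook [ 0.5677883  -0.22659455  0.23265104] tool [-0.02731507  0.00181306  0.04764966] [342.17641164 292.41444177] [310.55477227 294.700273  ]
bend bottom [ 0.5677883  -0.22659455  0.22765104] tool [-0.02733663  0.00196381  0.05264734] [342.1008466  295.25866774] [310.72953159 291.71934775]
shank [ 0.58276775 -0.22580951  0.25015104] tool [-0.04223889  0.00141515  0.03008915] [352.11950487 281.49452753] [310.07426586 326.51043551]
sleeve [ 0.54382119 -0.22785061  0.30915104] tool [-0.00298634 -0.00070116 -0.02870505] [327.30845394 248.31004828] [306.18801809 315.61202744]
```

```bash
python3 - <<'E'
from h import *
P=pose(); im=cv2.imread('pics/w8.png'); g=cv2.cvtColor(im,cv2.COLOR_BGR2GRAY)
for z in (.0227,.03,.04,.0526):
    print(z,wproj(P[0]+P[1]@np.array([-.0097,.0012,z]),P))
print(g[262:330:3,294:326:2])
E
```

```text
0.0227 [309.8150635  285.40211616]
0.03 [309.76606076 280.74575821]
0.04 [309.70329918 274.79340588]
0.0526 [309.63067413 267.92146343]
[[ 54  47  44  44  44  44  44  44  44  44  45  44  54  54  53  53]
 [155 155 156 147 155 156 148 145 157 157 157 157 157 156 157 158]
 [214 215 215 215 215 215 216 216 216 216 217 216 216 217 217 217]
 [217 218 218 218 218 219 219 220 221 221 221 221 222 222 222 222]
 [215 215 215 215 215 217 217 217 218 218 218 218 219 219 219 219]
 [215 215 215 215 216 216 216 217 217 217 217 217 217 218 218 192]
 [215 214 215 215 216 217 138 138 138 139 152 218 218 139 140 144]
 [134 134 192 186 134 134 131 117 118 117 132 132 132 132 132 174]
 [147 147 147 147 148 147 141 118 118 144 158 149 148 149 148 149]
 [121 136 141 141 142 142 136 118 117 145 158 142 142 142 124 123]
 [ 37 168 186 184 184 164 131 145 207 224 156 143 143 137  45  37]
 [ 37 171 228 227 228 227 217 143 148 238 218 227 227 222  58  37]
 [ 38 115 219 219 219 219 211 154 216 230 216 220 220 210  48  37]
 [ 38 112 214 213 213 213 202 155 187 233 205 212 211 196  40  37]
 [ 37  33  35  35  35  36  36  36  36  36  35  34  35  35  36  38]
 [ 37  33  36  34  36  36  36  36  34  35  35  35  34  34  36  37]
 [ 37  32  35  35  36  36  36  35  35  35  35  35  33  33  35  38]
 [ 35  34  36  36  37  35  36  36  36  35  36  34  33  33  33  37]
 [ 34  33  35  36  36  37  36  37  36  36  36  35  35  33  34  36]
 [ 34  34  36  36  37  36  36  37  36  36  37  35  33  32  35  37]
 [ 33  35  35  34  36  36  36  35  37  37  36  37  35  35  34  36]
 [ 34  36  39  38  40  41  41  42  40  41  40  40  38  35  34  37]
 [ 32  38  41  40  41  41  42  44  44  42  43  41  39  37  33  37]]
```

The hook's leading edge is within about 1.5 mm of where the model puts it. Now I'll carry it to staging beyond the handle's end and turn it.

```bash
python3 -m jog '[[[-1,0.009,0.025,0,0],[-1,0.018,0.05,0,0],[-1,0.027,0.075,0,0],[-1,0.036,0.1,0,0],[-1,0.045,0.125,0,0]]]' >/dev/null
python3 -m jog '[[[-1,0.009,0.025,0,0],[-1,0.018,0.05,0,0],[-1,0.027,0.075,0,0],[-1,0.036,0.1,0,0],[-1,0.04,0.128,0,0]]]' 
python3 -m jog '[[[-1,0,0,0,0.1],[-1,0,0,0,0.2],[-1,0,0,0,0.3],[-1,0,0,0,0.4],[-1,0,0,0,0.5]]]' >/dev/null
python3 -m jog '[[[-1,0,0,0,0.1],[-1,0,0,0,0.2],[-1,0,0,0,0.3],[-1,0,0,0,0.4],[-1,0,0,0,0.5]]]' >/dev/null
python3 -m jog '[[[-1,0,0,0,0.1],[-1,0,0,0,0.2],[-1,0,0,0,0.3],[-1,0,0,0,0.4],[-1,0,0,0,0.5]]]' >/dev/null
python3 -m jog '[[[-1,0,0,0,0.1],[-1,0,0,0,0.2],[-1,0,0,0,0.289],[-1,0,0,0,0.289]]]'
python3 - <<'E'
from h import *
P=pose(); print(P[0],robot.observe()['qpos'])
H=np.array([.455,.067,.099]); rel=np.array([-.0125,.0012,.0227])
print('point now',P[0]+P[1]@rel,'hole in tool minus point',P[1].T@(H-P[0])-rel)
im,P=snap('wrist','w9.png'); p=wproj(H,P); print(p,holefind(im,p,35,30,900))
E
```

```text
time: 15.32
tool_pos: [0.4446, 0.0221, 0.2725]
tool_rot: [-3.112, -0.006, -3.097]
contact_force: [1.4, 0.5, -0.8]
opening: 0.0116
grip_force: 29.9
time: 16.9
tool_pos: [0.4456, 0.0213, 0.2723]
tool_rot: [3.141, 0.03, 1.395]
contact_force: [0.2, -0.5, -0.2]
opening: 0.0118
grip_force: 29.9
[0.44560038 0.02127333 0.27232842] [-0.1012684   0.14891342  1.58939679 -0.03019218  1.40472607  0.07992862]
point now [0.44449246 0.00809279 0.25001193] hole in tool minus point [ 6.43092778e-02 -1.09652897e-04  1.49162248e-01]
[308.67328576 164.76292881] (124.0, [(np.float64(311.5277983234714), np.float64(163.26617973372782), 169.0)])
```

```bash
python3 -m jog '[[[-1,0,0,0.03,0],[-1,0,0,0.06,0],[-1,0,0,0.09,0],[-1,0,0,0.12,0],[-1,0,0,0.14,0]]]' >/dev/null
python3 -m jog '[[[-1,0,0,0.012,0],[-1,0,0,0.022,0],[-1,0,0,0.022,0],[-1,0,0,0.022,0]]]'
python3 - <<'E'
from h import *
im,P=snap('wrist','w10.png'); H=np.array([.455,.067,.099]); rel=np.array([-.0125,.0012,.0227])
p=wproj(H,P); th,o=holefind(im,p,40,30,1500); print(P[0],p,o)
for q in o: 
    h=onz('wrist',q[:2],.0995,P); print(h,P[1].T@(h-P[0])-rel)
g=cv2.cvtColor(im,cv2.COLOR_RGB2GRAY); print(g[262:312:3,294:330:2])
ims,_=snap('side','s10.png'); q=proj('side',H); print(q,holefind(ims,q,14,3,80)); print(proj('side',P[0]+P[1]@rel))
E
```

```text
time: 17.7
tool_pos: [0.4442, 0.0162, 0.1103]
tool_rot: [-3.141, 0.03, 1.399]
contact_force: [0.2, 0.5, -0.7]
opening: 0.0116
grip_force: 29.9
[0.44422682 0.01624771 0.11027387] [310.45961462 188.75617283] [(np.float64(315.6735006119951), np.float64(186.2217879529691), 561.6875)]
[0.4579042  0.06794656 0.0995    ] [ 0.06607406  0.00345146 -0.01352925]
[[ 55  56  55  55  55  56  56  56  56  56  45  39  38  37  38  36  56  56]
 [ 55  56  56  56  56  56  56  56  56  56  37  37  37  36  37  37  37  53]
 [ 56  56  56  56  56  56  56  56  56  56  55  36  37  37  37  37  37  38]
 [ 56  56  55  56  55  56  56  56  56  56  55  37  38  37  37  38  37  36]
 [ 56  57  56  56  55  56  56  56  56  56  55  42  37  37  37  37  44  38]
 [ 56  56  55  56  56  55  55  56  56  56  56  56  55  56  56  56  56  47]
 [ 56  56  56  56  56  56  56  56  56  56  56  56  55  55  56  56  56  55]
 [ 56  55  56  56  56  56  59 113 141 107  56  56  56  56  56  55  56  56]
 [ 56  56  56  56  56  56  77 139 145 134  82  56  56  56  56  56  69  87]
 [ 53  55  56  56  56  56  85 141 143 134  80  56  56  56  53  53 114 175]
 [ 40  49  56  56  56  55 106 202 214 182  79  56  56  55  42  41  98 176]
 [ 41  47  56  55  56  55 115 205 216 182  76  56  56  54  41  42  70 175]
 [ 41  40  55  56  56  57  67 180 186 112  75  56  56  54  39  40  48 175]
 [ 40  39  53  54  56  53  65 186 172 105  70  54  53  52  37  40  41 153]
 [ 42  29  31  38  39  38  38  38  38  38  37  38  39  40  36  41  41 129]
 [ 41  28  27  37  39  38  38  39  38  38  38  39  35  32  33  41  41 106]
 [ 41  28  28  37  38  39  39  38  39  38  38  38  35  33  33  41  41  83]]
[262.68581987 280.60589969] (105.0, [])
[258.29429739 301.49539673]
```

```bash
python3 -m jog '[[[-1,0.015,0.0025,0,0],[-1,0.03,0.0025,0,0],[-1,0.045,0.0025,0,0],[-1,0.057,0.0025,0,0],[-1,0.067,0.0025,0,0]]]' 
python3 -m jog '[[[-1,0,0,0,0],[-1,0,0,0,0]]]'
python3 - <<'E'
from h import *
im,P=snap('wrist','w11.png'); rel=np.array([-.0145,.0013,.0227])
p=wproj([.457,.0675,.0995],P); print(P[0],p,wproj(P[0]+P[1]@rel,P)); u,v=p.astype(int)
g=cv2.cvtColor(im,cv2.COLOR_RGB2GRAY); print(u,v); print(g[v-30:v+32:3,u-30:u+32:3])
E
```

```text
time: 18.22
tool_pos: [0.4589, 0.0826, 0.1094]
tool_rot: [3.139, 0.03, 1.398]
contact_force: [-0.7, -0.8, -0.7]
opening: 0.0115
grip_force: 29.9
time: 18.38
tool_pos: [0.4583, 0.0818, 0.1089]
tool_rot: [3.14, 0.03, 1.399]
contact_force: [-0.3, -1.3, -0.3]
opening: 0.012
grip_force: 29.9
[0.45830305 0.08184799 0.10887136] [309.00229107 304.40063898] [309.20911826 295.70160163]
309 304
[[ 55  54  54  54  54  57 197 203 203 205 200 199 203 204 202 204 136  36
   36  36  53]
 [ 54  55  54  54  55  57 196 204 204 205 201 199 203 204 202 204 127  36
   36  36  55]
 [ 54  55  54 102 150 151 196 203 203 205 199 200 203 205 202 201 111 107
   91  37  46]
 [ 54  54  54 159 204 207 201 217 218 216 221 223 217 231 228 227 190 187
  188  37  46]
 [ 55  55  54 160 207 213 201 212 212 208 212 208 211 212 207 214 204 202
  192  36  54]
 [ 54 106 166 172 183 180 201 212 212 208 211 208 211 212 204 183 165 172
  175  71  55]
 [172 172 172 172  96  40 186 212 213 195 188 186 199 213 158  40 148 172
  172 172 172]
 [172 172 172 172  71  40 184 208 111  80 133 111  56 127 155  40 120 172
  172 172 172]
 
[... 456 characters left out ...]
2 128  41  37  27  26  38  38  38  39  40  34  31  40  41 169
  172 172 114]
 [169 172 172 113  40  34  26  27  38  38  38  38  38  34  30  40  40 168
  172 172 102]
 [166 172 172  96  40  32  26  27  38  38  41  40  39  34  30  39  41 157
  172 172  98]
 [164 172 171  85  41  30  29  29  41  41  40  41  41  42  40  39  41 145
  172 172  94]
 [105 172 170  62  40  28  28  31  48  48  49  48  48  42  35  38  40 108
  172 170 100]
 [ 82  96  96  33  27  26  30  32  50  52  53  50  52  45  33  37  41  85
  171 161 111]
 [ 75  93  96  29  28  27  32  33  42  90 133  79  53  45  33  36  41  53
  171 131 110]
 [ 81  88  97  26  27  27  34  34  70 101 140 121  51  44  34  34  40  52
  172 128 132]]
```

```bash
python3 -m jog '[[[-1,-0.001,0,-0.005,0],[-1,-0.001,0,-0.01,0],[-1,-0.001,0,-0.015,0],[-1,-0.001,0,-0.02,0],[-1,-0.001,0,-0.022,0]]]' 
python3 - <<'E'
from h import *
im,P=snap('wrist','w12.png'); rel=np.array([-.0145,.0013,.0227])
p=wproj([.457,.0675,.0995],P); print(P[0],p,wproj(P[0]+P[1]@rel,P)); u,v=p.astype(int)
g=cv2.cvtColor(im,cv2.COLOR_RGB2GRAY); print(u,v); print(g[v-40:v+20:3,u-30:u+32:3])
E
```

```text
time: 18.85
tool_pos: [0.4585, 0.0811, 0.1316]
tool_rot: [3.139, 0.03, 1.397]
contact_force: [0.6, -0.2, -0.3]
opening: 0.0116
grip_force: 29.9
[0.45853399 0.08112212 0.1316    ] [308.34095766 286.63597067] [309.20982792 295.70424541]
308 286
[[ 55  54  54  53  36  36 163 203 109 157 204 201 205  99 134 200  43  36
   36  36  36]
 [ 54  55  55  54  48  37 164 204 105 156 205 201 204 103 129 197  43  37
   36  36  36]
 [ 54  54  54  55  54  52 165 204 102 154 204 201 205 106 125 196  40  36
   36  37  36]
 [ 54  54  54  54  55  54 164 204 112 167 204 200 204 122 164 190  36  36
   35  37  37]
 [ 55  54  55  55  54  55 165 204 204 206 204 201 204 204 204 188  36  36
   37  37  37]
 [ 54  55  54  55  55  54 165 203 204 205 203 201 204 205 204 186  36  37
   36  37  36]
 [ 55  55  54  55 124 137 175 204 203 206 201 201 203 205 205 183  82 108
   44  36  55]
 [ 54  54  55  55 197 209 205 208 210 209 208 206 209 208 206 212 204 203
   63  36  55]
 [ 54  55  55  55 199 211 208 209 213 210 212 209 212 212 207 214 208 208
   64  36  54]
 [ 55  54  54  54 199 212 208 208 213 211 212 210 212 21
[... 223 characters left out ...]
5  54 199 212 208 129  55  55  81 123  53  38 111 214 207 207
   37  37  54]
 [ 54  54  55  54 199 212 208 102  54  54 142 140  72  36  74 211 207 207
   36  55  54]
 [ 55  55  87 169 173 212 208 119  54  55 138 140  79  35 113 212 196 173
  109  38  55]
 [143 173 172 172 153  41 144 173 104  59 172 178  75 102 190  40 104 172
  173 172 165]
 [172 172 173 172 136  41 141 206 196 140 211 212  97 209 201  40  68 173
  172 172 173]
 [172 172 173 172 126  40 114 209 214 210 137 135 119 196 202  40  53 173
  172 172 173]
 [173 172 173 172 111  40 101 209 214 214 161 153 215 210 193  40  40 173
  172 172 172]
 [172 172 172 173  90  41  32  36  41  39  39  38  37  46  44  39  40 172
  172 172 172]]
```

The hook's tip now shows inside the hole and above the plate, so it is threaded. Next I'll lift slowly on an arc towards the mug.

```bash
python3 -m jog '[[[-1,0,0,-0.008,0],[-1,0.002,0,-0.016,0],[-1,0.005,0,-0.024,0],[-1,0.008,0,-0.032,0],[-1,0.011,0,-0.04,0]]]' 
python3 -m jog '[[[-1,0.004,0,-0.006,0],[-1,0.008,0,-0.012,0],[-1,0.012,0,-0.018,0],[-1,0.016,0,-0.024,0],[-1,0.02,0,-0.03,0]]]' 
python3 -m jog '[[[-1,0.005,0,-0.006,0],[-1,0.01,0,-0.012,0],[-1,0.015,0,-0.018,0],[-1,0.02,0,-0.024,0],[-1,0.024,0,-0.03,0]]]' 
python3 -m jog '[[[-1,0.005,0,-0.006,0],[-1,0.01,0,-0.012,0],[-1,0.015,0,-0.018,0],[-1,0.02,0,-0.024,0],[-1,0.025,0,-0.03,0]]]' 
python3 -m jog '[[[-1,0.001,0,-0.01,0],[-1,0.002,0,-0.02,0],[-1,0.003,0,-0.03,0],[-1,0.004,0,-0.04,0],[-1,0.005,0,-0.05,0]]]' 
python3 -m jog '[[[-1,0,0,-0.008,0],[-1,0,0,-0.014,0],[-1,0,0,-0.02,0],[-1,0,0,-0.02,0],[-1,0,0,-0.02,0]]]' 
python3 - <<'E'
from h import *
im,P=snap('side','s13.png'); a=cv2.imread('pics/s5.png').astype(int); b=im[:,:,::-1].astype(int)
print(P[0]); c=P[0]+P[1]@np.array([-.029,.002,.0477]); print('crook',c,proj('side',c),'bowl',proj('side',c-[0,0,.1]),'mug',proj('side',[.4745,.165,.097]))
d=(np.abs(a-b).max(2)>40).astype(np.uint8)
# where strainer used to be on mug
q=proj('side',[.4745,.165,.1]).astype(int); print(q); g=cv2.cvtColor(im,cv2.COLOR_RGB2GRAY)
u,v=proj('side',c).astype(int); print(g[v-12:v+110:4,u-48:u+48:4])
E
```

```text
time: 19.32
tool_pos: [0.4602, 0.0938, 0.1712]
tool_rot: [3.14, 0.03, 1.397]
contact_force: [-0.5, -0.8, -0.5]
opening: 0.0118
grip_force: 29.9
time: 19.73
tool_pos: [0.4636, 0.1144, 0.2]
tool_rot: [3.141, 0.03, 1.397]
contact_force: [-0.1, -0.9, -0.4]
opening: 0.0119
grip_force: 29.9
time: 20.15
tool_pos: [0.468, 0.1391, 0.2294]
tool_rot: [3.141, 0.03, 1.397]
contact_force: [-0.2, 0.2, -0.9]
opening: 0.0115
grip_force: 29.9
time: 20.57
tool_pos: [0.4724, 0.1646, 0.2585]
tool_rot: [3.141, 0.03, 1.397]
contact_force: [0.4, 0.1, -1.6]
opening: 0.0116
grip_force: 29.9
time: 20.98
tool_pos: [0.4734, 0.1706, 0.3085]
tool_rot: [3.141, 0.03, 1.397]
contact_force: [-0.1, -0.5, -1.7]
opening: 0.0116
grip_force: 29.9
time: 21.4
tool_pos: [0.4736, 0.171, 0.3279]
tool_rot: [3.141, 0.03, 1.397]
contact_force: [0.3, 0.1, -1.8]
opening: 0.0115
grip_force: 29.9
[0.47360784 0.17103111 0.32785317]
crook [0.47036442 0.14073092 0.28103791] [265.32648936 185.37885408] bowl [266.97060445 229.80448925] mug [269.54431738 259.70782992]
[269 258]
[[ 53  54 133 194  62  58  62 110 198 197 200 181 136 193 192 1
[... 2368 characters left out ...]
70  71  69  52  36  37  55  61 107 145 144 139 138 131 123 115 111
   59  60  57  64  62  62]
 [ 49  41  36  61  61  65  60  69  61  94 142 144 143 139 135 125 113 109
   67  69  58  65  64  63]
 [ 59  61  59  59  63  61  65  65  62  85 143 143 139 137 132 125 114 108
   63  65  60  59  60  57]
 [ 63  61  64  61  56  59  64  60  54  78 143 141 137 138 132 123 116 112
  250 253 250 191 254 254]
 [ 65  68  70  59 254 235 246 255 255 239 141 143 142 139 131 122 115 110
   56  59  59  61  65  64]
 [ 36  34  37  27  61  61  60  60  65  67 141 139 142 138 129 126 116 113
   64  62  66  61  61  63]
 [ 62  64  63  64  61  64  61  64  63  63 142 147 143 139 134 125 114 110
   65  64  65  61  67  64]]
```

The strainer hangs clear above the mug, and the wrist carries about the expected weight. Now back towards the rail, a little nearer its middle than before.

```bash
python3 -m jog '[[[-1,-0.012,0.004,0,0],[-1,-0.032,0.011,0,0],[-1,-0.056,0.02,0,0],[-1,-0.08,0.029,0,0],[-1,-0.104,0.038,0,0]]]' >/dev/null
python3 -m jog '[[[-1,-0.024,0.009,0,0],[-1,-0.048,0.018,0,0],[-1,-0.072,0.027,0,0],[-1,-0.096,0.036,0,0],[-1,-0.12,0.045,0,0]]]' >/dev/null
python3 -m jog '[[[-1,-0.024,0.009,0,0],[-1,-0.048,0.018,0,0],[-1,-0.072,0.027,0,0],[-1,-0.09,0.034,0,0],[-1,-0.1,0.038,0,0]]]' >/dev/null
python3 -m jog '[[[-1,-0.012,0.004,0,0],[-1,-0.024,0.007,0,0],[-1,-0.032,0.009,0,0],[-1,-0.034,0.009,0,0]]]' 
python3 -m jog '[[[-1,0,0,0,-0.06],[-1,0,0,0,-0.14],[-1,0,0,0,-0.24],[-1,0,0,0,-0.34],[-1,0,0,0,-0.44]]]' >/dev/null
python3 -m jog '[[[-1,0,0,0,-0.1],[-1,0,0,0,-0.2],[-1,0,0,0,-0.3],[-1,0,0,0,-0.4],[-1,0,0,0,-0.5]]]' >/dev/null
python3 -m jog '[[[-1,0,0,0,-0.1],[-1,0,0,0,-0.2],[-1,0,0,0,-0.3],[-1,0,0,0,-0.4],[-1,0,0,0,-0.5]]]' >/dev/null
python3 -m jog '[[[-1,0,0,0,-0.1],[-1,0,0,0,-0.2],[-1,0,0,0,-0.28],[-1,0,0,0,-0.33],[-1,0,0,0,-0.349]]]'
python3 -m jog '[[[-1,0,0,0,0],[-1,0,0,0,0],[-1,0,0,0,0],[-1,0,0,0,0],[-1,0,0,0,0]]]' >/dev/null
python3 -m jog '[[[-1,0,0,0,0],[-1,0,0,0,0],[-1,0,0,0,0],[-1,0,0,0,0],[-1,0,0,0,0]]]'
python3 - <<'E'
from h import *
P=pose(); print(P[0],robot.observe()['qpos'])
im,_=snap('side','s14.png'); imt,_=snap('top','t14.png')
print('to hang+35mm', P[1].T@(np.array([.6406-.0012,-.202,.2428+.036])-P[0]))
# sleeve in side (dark) near predicted, crown region in top
for z in (.024,.0,-.0525): pass
T=P[0]; X=np.array([.9987,.05,0])
for n,x,z in (('sleeve',0,.0287),('crown',.0215+.001,.0287+.0485+.005),('freeend',.042,.0287+.023),('crook',.026,-.0477)):
    p=T+X*x+[0,0,z]; print(n,p,proj('side',p),proj('top',p))
E
```

```text
time: 23.03
tool_pos: [0.5397, -0.205, 0.3384]
tool_rot: [3.141, 0.03, 1.396]
contact_force: [-1.2, 0.5, -2.2]
opening: 0.0117
grip_force: 29.9
time: 24.7
tool_pos: [0.5397, -0.2033, 0.3389]
tool_rot: [-3.112, -0.006, -3.094]
contact_force: [0.5, -0.0, -1.5]
opening: 0.0116
grip_force: 29.9
time: 25.53
tool_pos: [0.5398, -0.204, 0.3386]
tool_rot: [-3.112, -0.006, -3.097]
contact_force: [-0.3, -0.5, -1.7]
opening: 0.0119
grip_force: 29.9
[ 0.53976623 -0.20397396  0.33862656] [-0.47715649  0.37972204  1.10158199 -0.02844364  1.65064709 -2.09484317]
to hang+35mm [-0.09996844 -0.00070932  0.05929428]
sleeve [ 0.53976623 -0.20397396  0.36732656] [322.57441381 205.22229558] [470.52931988 239.23333136]
crown [ 0.56223698 -0.20284896  0.42082656] [338.48361368 168.96451019] [478.43158855 223.29042734]
freeend [ 0.58171163 -0.20187396  0.39032656] [351.24398003 188.54685196] [472.46216411 213.52193585]
crook [ 0.56573243 -0.20267396  0.29092656] [339.00439276 251.21014041] [458.46939761 228.08039207]
```

```bash
python3 -m jog '[[[-1,0,0,0.008,0],[-1,0,0,0.02,0],[-1,0,0,0.032,0],[-1,0,0,0.044,0],[-1,0,0,0.055,0]]]' >/dev/null
python3 -m jog '[[[-1,-0.004,0,0.002,0],[-1,-0.012,0,0.003,0],[-1,-0.022,0,0.003,0],[-1,-0.034,0,0.003,0],[-1,-0.046,0,0.003,0]]]' >/dev/null
python3 -m jog '[[[-1,-0.012,0,0,0],[-1,-0.024,0,0,0],[-1,-0.036,0,0,0],[-1,-0.045,0,0,0],[-1,-0.053,0,0,0]]]'
python3 -m jog '[[[-1,0,0,0,0],[-1,0,0,0,0],[-1,0,0,0,0],[-1,0,0,0,0],[-1,0,0,0,0]]]'
python3 - <<'E'
from h import *
P=pose(); print(P[0], P[1].T@(np.array([.6406-.0012,-.202,.2428])-P[0]))
im,_=snap('side','s15.png'); imt,_=snap('top','t15.png')
# hook lower bend / free end in side: difference vs s10 (rail empty)
a=cv2.imread('pics/s10.png').astype(int); d=(np.abs(im[:,:,::-1].astype(int)-a).max(2)>30)
X=np.array([.9987,.05,0]); T=P[0]
for n,x,z in (('crown',.0225,.0772+.005),('freeend',.0425,.0517),('bendbot',.0265,-.0527),('shank',.0425,-.03)):
    p=T+X*x+[0,0,z]; print(n,proj('side',p))
m=d[170:420,340:470].astype(np.uint8)
for r in range(40,250,6): print(170+r,''.join('#' if c else '.' for c in m[r][::1]))
E
```

```text
time: 26.88
tool_pos: [0.6399, -0.2011, 0.2804]
tool_rot: [-3.112, -0.005, -3.097]
contact_force: [-0.8, 0.1, -2.2]
opening: 0.0115
grip_force: 29.9
time: 27.3
tool_pos: [0.6382, -0.2014, 0.2805]
tool_rot: [-3.112, -0.005, -3.097]
contact_force: [0.2, 0.3, -1.9]
opening: 0.012
grip_force: 29.9
[ 0.63815461 -0.20139078  0.28052681] [-0.00142011  0.00045393  0.03772283]
crown [402.78569217 203.59147568]
freeend [414.06153323 221.6050546 ]
bendbot [399.34666718 282.83213574]
shank [410.04596404 269.36629726]
210 .........................................#.#########.................................#####....#...................................
216 ....................................#...#.....#.######............................................................................
222 ....................................#...###.........########......................................................................
228 ....................................#..###.#...........#.######...................................................................
234 .....................................#.###...
[... 3435 characters left out ...]
.........................
390 ..................................................................................................................................
396 ..................................................................................................................................
402 .......................................................####.......................................................................
408 .........................................................######...................................................................
414 ............................................................#######...............................................................
```

```bash
python3 -m jog '[[[-1,-0.001,0,0.005,0],[-1,-0.001,0,0.01,0],[-1,-0.001,0,0.015,0],[-1,-0.001,0,0.02,0],[-1,-0.001,0,0.025,0]]]'
python3 -m jog '[[[-1,0,0,0.003,0],[-1,0,0,0.006,0],[-1,0,0,0.009,0],[-1,0,0,0.011,0],[-1,0,0,0.011,0]]]'
python3 -m jog '[[[-1,0,0,0.001,0],[-1,0,0,0.002,0],[-1,0,0,0.002,0]]]'
python3 -m jog '[[[-1,0,0,0,0],[-1,0,0,0,0],[-1,0,0,0,0]]]'
```

```text
time: 27.82
tool_pos: [0.6392, -0.202, 0.2542]
tool_rot: [-3.113, -0.006, -3.097]
contact_force: [0.8, -0.4, -1.2]
opening: 0.0117
grip_force: 29.9
time: 28.23
tool_pos: [0.6391, -0.2023, 0.2436]
tool_rot: [-3.112, -0.006, -3.097]
contact_force: [-0.2, 1.1, -0.8]
opening: 0.0114
grip_force: 29.9
time: 28.48
tool_pos: [0.6396, -0.2025, 0.2427]
tool_rot: [-3.112, -0.004, -3.097]
contact_force: [-0.4, 0.2, 0.7]
opening: 0.0112
grip_force: 29.9
time: 28.73
tool_pos: [0.6395, -0.2025, 0.2427]
tool_rot: [-3.112, -0.005, -3.097]
contact_force: [0.3, 0.1, 2.6]
opening: 0.0113
grip_force: 29.9
```

```bash
python3 -m jog '[[[-0.72,0,0,0,0],[-0.66,0,0,0,0],[-0.6,0,0,0,0],[-0.5,0,0,0,0],[-0.4,0,0,0,0]]]' 5
python3 -m jog '[[[-0.3,0,0,0,0],[-0.2,0,0,0,0],[-0.1,0,0,0,0],[0,0,0,0,0],[0,0,0,0,0]]]'
python3 -m jog '[[[0,0.004,0,0,0],[0,0.012,0,0,0],[0,0.022,0,0,0],[0,0.035,0,0,0],[0,0.05,0,0,0]]]'
python3 -m jog '[[[0,0.015,0,0,0],[0,0.03,0,0,0],[0,0.045,0,0,0],[0,0.06,0,0,0],[0,0.07,0,0,0]]]'
python3 -m jog '[[[0,0,0,0,0],[0,0,0,0,0],[0,0,0,0,0],[0,0,0,0,0],[0,0,0,0,0]]]' >/dev/null
python3 - <<'E'
from h import *
def sleeve(im):
    m=(im[230:300,370:420].max(2)<50).astype(np.uint8); n,l,st,c=cv2.connectedComponentsWithStats(m); return [(st[i,4],c[i]+[370,230]) for i in range(1,n) if st[i,4]>25]
i1,_=snap('side','s16.png'); print(sleeve(i1),proj('side',[.6425,-.202,.2715]))
E
for i in 1 2 3 4; do :; done
python3 -m jog '[[[0,0,0,0,0],[0,0,0,0,0],[0,0,0,0,0],[0,0,0,0,0],[0,0,0,0,0]]]' >/dev/null
python3 - <<'E'
from h import *
a=cv2.imread('pics/s16.png').astype(int); i2,P=snap('side','s17.png'); b=i2[:,:,::-1].astype(int)
d=np.abs(a-b).max(2)>40; ys,xs=np.nonzero(d[230:420,360:440]); print('moved px',len(xs))
e=cv2.imread('pics/s10.png').astype(int); m=(np.abs(b-e).max(2)>30)[200:380,370:450]
for r in range(0,180,6): print(200+r,''.join('#' if c else '.' for c in m[r]))
E
```

```text
time: 29.15
tool_pos: [0.6392, -0.2024, 0.242]
tool_rot: [-3.112, -0.006, -3.097]
contact_force: [-0.3, -0.5, -0.3]
opening: 0.0248
grip_force: 0.0
time: 29.57
tool_pos: [0.6392, -0.2024, 0.2421]
tool_rot: [-3.112, -0.006, -3.097]
contact_force: [-0.2, -0.1, 0.1]
opening: 0.0455
grip_force: 0.0
time: 29.98
tool_pos: [0.5887, -0.2045, 0.2422]
tool_rot: [-3.112, -0.006, -3.097]
contact_force: [-0.2, 0.4, 0.0]
opening: 0.0457
grip_force: 0.0
time: 30.4
tool_pos: [0.5178, -0.2077, 0.2431]
tool_rot: [-3.112, -0.006, -3.097]
contact_force: [0.8, -0.9, 0.3]
opening: 0.0462
grip_force: 0.0
[(np.int32(94), array([387.5      , 259.4893617]))] [387.6245847  259.61895745]
moved px 446
200 ................................................................................
206 ................................................................................
212 ................................................................................
218 ................................................................................
224 ..........................................................................
[... 1431 characters left out ...]
....................
332 .................########.......................................................
338 ................#########.......................................................
344 ...............###################..............................................
350 ..............####################..............................................
356 ..............####################..............................................
362 ..............####################..............................................
368 ..............#################.................................................
374 ...............########.........................................................
```

Hook and strainer hang on the bar. I'll wait for the swing to die out and check.

```bash
W='python3 -m jog'
for i in 1 2 3 4 5 6 7 8 9 10 11 12 13 14 15 16 17 18 19 20; do python3 -m jog '[[[0,0,0,0,0],[0,0,0,0,0],[0,0,0,0,0],[0,0,0,0,0],[0,0,0,0,0]]]' >/dev/null; done
python3 - <<'E'
from h import *
f=[robot.read_camera('side').astype(int) for _ in range(7)]
g=[]
e=cv2.imread('pics/s10.png')[:,:,::-1].astype(int)
for k in f:
    m=(np.abs(k-e).max(2)>30)[325:400,375:420]; ys,xs=np.nonzero(m); g.append((len(xs),xs.mean().round(2)+375,ys.mean().round(2)+325))
print(g); print([(np.abs(f[i+1]-f[i]).max(2)[230:400,370:430]>40).sum() for i in range(6)])
m=(f[-1][230:300,370:420].max(2)<50).astype(np.uint8); n,l,st,c=cv2.connectedComponentsWithStats(m); print([(st[i,4],c[i]+[370,230]) for i in range(1,n) if st[i,4]>25],robot.observe()['time'])
E
```

```text
[(812, np.float64(393.31), np.float64(356.67)), (806, np.float64(393.32), np.float64(356.59)), (810, np.float64(393.33), np.float64(356.63)), (810, np.float64(393.32), np.float64(356.66)), (808, np.float64(393.31), np.float64(356.65)), (808, np.float64(393.33), np.float64(356.53)), (809, np.float64(393.32), np.float64(356.65))]
[np.int64(0), np.int64(0), np.int64(0), np.int64(0), np.int64(0), np.int64(0)]
[(np.int32(100), array([387.35, 259.54]))] 40.0167
```

It is still, so I'm handing in.

```bash
python3 -c "
from cell import robot
print(robot.hand_in())"
```

```text
the job is handed in; nothing more can be done
None
```

The job is handed in at about 40 s: the strainer hangs still from the S-hook on the rail and the mug was lifted clear of without trouble; I did not re-measure the ladle, jar, tub or mug at the end, and the hand-in returned no verdict.

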